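# Lower the ratchet tilt stand of a mixer

### The job

Fold the tilted mixer stand flat for packing up. With the fingertips, press the thumb tab of the ratchet pawl all the way down so that its hook snaps out of the teeth and stays out, then push the tray down by the bar at its raised end, smoothly and without slamming, until it rests flat on its stops, and take the hand away. Never force the tray against the teeth or raise it, do not lean on the mixer itself, leave the pawl tipped free, and leave the other things on the table where they are; nothing is to be gripped or lifted.

Things in the scene. Friction and masses are not known exactly. Their poses are not given: they have to be found in the camera images.
- stand: steel desk stand that tilts a small audio mixer, fixed to the table; floor frame 270 mm long (x), 220 mm wide (y). Origin on the table at its middle; x points from the low hinged front (pawl end) to the rear end of the tray, which stands up; z up. The toothed sector and the pawl are on its -y side, outside the mixer.
- hinge (a point): the hinge line of the tray, mid-width, 50 mm above the table; the hinge line runs along the stand's y axis
- tray (a joint): tilt of the tray in rad: 0 = flat on the frame's rubber stops, larger = rear end higher (at most 0.80). Starts at 0.40 to 0.66. With the pawl free it stays where it is left (counterbalance spring, stiff hinge) and 3 to 8 N on the bar lowers it. With the pawl in the teeth it cannot go down, beyond dropping into the next tooth (up to 0.15), but clicks upwards.
- push_bar (a point): on the tray: top of the middle of the rubber-sleeved round cross bar (16 mm thick, 190 mm wide along the stand's y) at the raised rear end, where the tray is pushed down. The bar's axis lies 235 mm from the hinge line along the tray and 4 mm square above that; this point is 8 mm over the axis. Gap to the mixer's rear face 37 mm. Tray flat: this point is 62 mm above the table.
- pawl (a joint): angle of the pawl in rad: 0 = hook down in the teeth (up to 0.20 when the hook rides on a tooth), 0.44 = tab fully down on a solid stop, hook clear of all teeth. A spring snaps it over centre at about 0.24: pressed past that it goes on to 0.44 and stays there by itself; short of that it springs back. Pressing the tab takes 4 to 10 N.
- pawl_tab (a point): centre of the top face of the pawl's thumb tab, a flat ribbed steel plate 28 mm (stand's x) x 30 mm at the outer front end of the pawl, about 134 mm above the table, 46 mm in front of the pawl's pivot. Pressed all the way it goes down about 21 mm, almost straight. Nothing stands over it.
- mixer: compact audio mixer, 180 (x) x 185 x 42 mm plus knobs and faders about 10 mm high, screwed to the tray; not to be pressed. Origin at the centre of its underside; x towards the push bar.
- pedal: metal guitar effects pedal, 118 x 68 x 46 mm, loose on the table in front of the mixer; a bystander, origin at the centre of its underside
- tape_roll: roll of black tape lying flat, 100 mm across, 24 mm high; a bystander, origin at the centre of its underside
- screwdriver: screwdriver lying on the table, 170 mm long; a bystander, origin under about its middle, x along it
- tin: small round metal tin, 56 mm across, 30 mm high, beside the pawl; a bystander, origin at the centre of its underside
- drink_can: drink can, 66 mm across, 115 mm high, behind the tray's rear end; a bystander, origin at the centre of its underside
- adapter: black plug-in power adapter, 103 x 45 x 30 mm, behind the push bar; a bystander, origin at the centre of its underside
- marker: marker pen lying on the table, 125 mm long; a bystander, origin under about its middle, x along it

How it is judged (in metres and radians):
On the way, in this order (a step that is already met when the one before it is completed fails the run):
1. the pawl is pressed free and stays out of the teeth while the tray is still up (value of joint pawl above 0.36 rad and value of joint tray above 0.34 rad), for 0.3 s.
2. the tray is pushed down past the teeth onto its stops (value of joint tray below 0.03 rad), for 0.2 s.
At the end, for the whole second after the job is handed in: The tray lies flat and still on its stops (tilt under 0.03 rad), the pawl is still tipped free (over 0.36 rad), and each bystander is within 20 mm of where it was (value of joint tray below 0.03 rad and value of joint pawl above 0.36 rad and velocity of joint tray between -0.05 and 0.05 rad/s and not (distance of pedal from where it was at the start of the episode above 0.02 m) and not (distance of tape_roll from where it was at the start of the episode above 0.02 m) and not (distance of screwdriver from where it was at the start of the episode above 0.02 m) and not (distance of tin from where it was at the start of the episode above 0.02 m) and not (distance of drink_can from where it was at the start of the episode above 0.02 m) and not (distance of adapter from where it was at the start of the episode above 0.02 m) and not (distance of marker from where it was at the start of the episode above 0.02 m)); the robot touches nothing.
It fails at once if the tray is forced against the teeth: more than 40 N on the stand while the pawl still holds (value of joint pawl below 0.2 rad and contact force between any of the fingers, the arm and stand above 40 N).
It fails at once if the tray is raised instead of lowered (tilt over 0.72 rad) (value of joint tray above 0.72 rad).
It fails at once if the tray is slammed or thrown down (faster than 1.6 rad/s) (velocity of joint tray below -1.6 rad/s).
It fails at once if the mixer itself is pressed with more than 5 N (contact force between any of the fingers, the arm and mixer above 5 N).
It fails at once if a bystander is moved or lifted by more than 20 mm (distance of any of pedal, tape_roll, screwdriver, tin, drink_can, adapter, marker from where it was at the start of the episode above 0.02 m).
It also fails if it takes over 40 s, if anything falls off the work surface, if the arm or the gripper's body presses on something with over 40 N, if the wrist force passes 120 N, or if a joint passes its speed limit or range.

### The arm

A 6-joint arm with a two-finger parallel gripper is mounted at the origin on the work surface. World frame = base frame: x ahead of the robot, y to its left, z up, the work surface at z = 0. Lengths are in m, angles in degrees, forces in N, time in s.
With the tool pointing down it reaches from about 0.375 to 0.9 m from the base axis. Payload 3.1 kg.
Tool frame: the origin (TCP) lies at the very end of the fingers, on their centre line; the grasp point (between the pads) lies bot.grip_point_offset behind it (bot.grip_point_offset is the distance from the TCP to the grasp point, in m); z points along the fingers, y is the line along which they close (so a half turn about z gives the same grasp; the last joint's range is limited). The gripper opens to 87 mm and grips with 3 to 60 N. Pads are 19 mm wide; open, the fingers measure 117 mm over their backs; the gripper's body (75 mm by 190 mm) begins 51 mm behind the grasp point.
Start: joints at [64.601, 30.224, 82.088, -0, 67.689, -10.227], TCP at [0.164, 0.603, 0.223] pointing down, gripper open.
Joint ranges: [-176.69, 176.69], [-43.24, 126.21], [12.49, 139.97], [-82, 262], [0, 151.66], [-163.58, 163.58]. Speed limits (degrees/s): [159.86, 159.86, 180, 180, 180, 180].

### API

Orientations are given as a 3x3 rotation matrix whose columns are the frame's x, y, z axes.
In Python, from rig import bot, viewer, ticket gives the robot as it stands.
- The arm moves only by the tool servo_tool, never from a script. Its argument "targets" is a list of rows, each an object with "offset": the shift along the tool's x, y, z in m, a list of three; "dr": the turn, a rotation vector about the tool's x, y, z in degrees, a list of three. In form: [{"offset": [x, y, z], "dr": [ax, ay, az]}, ...]. A call has 1 to 20 rows; each row is the pose to reach, as a shift and turn from the pose commanded when the call began, along the tool's axes at that moment; what a row does not reach only later rows make up. A row lasts 1/12 s, in which the tool goes at most 41.7 mm and 7.16 degrees, less where a joint would pass 70% of its speed; a pose out of reach is approached as far as the arm can. A call with a gripper value outside its range is refused whole. "gripper" is the gripper command: -1 is fully open, 1 is shut, values between are in proportion, set as the call begins (left out, the last holds). The fingers move at their own pace and stop on an object; the grip force is fixed at half the most. Time passes only in rows, so rows that repeat a pose let the fingers close. It gives the time, the measured TCP pose, the force, the opening and the grip force at its end, in the units of the state.
- bot.read_state(): the state, without advancing time (a new reading comes with each control period).
- viewer.capture(name): name is "scene" or "top" or "wrist"; returns a dict with "color" (420x560x3 uint8, red, green, blue), "camera_matrix" (3x3 intrinsics, pixels), "k1" (the pictures are not rectified: a ray, as slopes to the right and down, at radius r is drawn at 1 + k1 r^2 times it, then the intrinsics apply), "R" (3x3) and "t" (3): a world point X has camera coordinates R X + t. Camera axes: x right, y down, z forward; pixel columns grow to the right and rows downward; lengths in m; the calibration is good to about 2 mm. A picture is of the moment at which its call begins. There is no depth.
- ticket.hand_in(): hands the job in; it is judged then, once.
The state is a dict: "time_s": time; "joint_positions": joint angles; "qvel": joint speeds; "tau": joint torques, N m; "position": TCP position; "tcp_rot": TCP orientation; "force": force on the tool from outside, world axes, zero at the start; "moment": the same for the moment, N m; "opening": opening from 0.0 (shut) to 1.0 (fully open); "grasp_force": force on a finger pad.
Only numpy, scipy, OpenCV 4.12 (cv2) and the standard library are available. Lean on these libraries where they do the work, as an engineer would, in place of code of your own. Each camera call takes 0.05 s, during which the arm holds its last target. There are 200 camera calls.

## Working session

There is one attempt and no reset: what is moved stays moved. The work goes in short steps, Python scripts to look and compute and a tool call to move; the robot and the scene stay as the last step left them, time stands still between calls to the robot, and variables do not carry over. Pictures are saved under pics/ and viewed, at most 10 in all, crops included, and the job is handed in when it is done.

Besides the shell and the picture viewer there is one more tool, called after "Emit:" by a JSON object that holds its "name" and its "arguments". servo_tool: Moves the arm, as the interface text tells. Its arguments: {"type":"object","properties":{"targets":{"type":"array"},"gripper":{"type":"number"}},"required":["targets"]}

```bash
mkdir -p pics; cat > h.py <<'E'
import numpy as np, cv2, pickle
from rig import bot, viewer, ticket
def snap(n,f):
    d=viewer.capture(n); cv2.imwrite(f'pics/{f}.png',d['color'][:,:,::-1]); pickle.dump({k:d[k] for k in('camera_matrix','k1','R','t')},open(f'pics/{f}.pkl','wb')); return d
def proj(d,X):
    c=np.asarray(X)@np.array(d['R']).T+d['t']; s=c[:,:2]/c[:,2:]; s=s*(1+d['k1']*(s**2).sum(1,keepdims=True))
    K=np.array(d['camera_matrix']); return s*[K[0,0],K[1,1]]+K[:2,2]
def ray(d,uv):
    K=np.array(d['camera_matrix']); p=cv2.undistortPoints(np.array([[uv]],float),K,np.array([d['k1'],0,0,0.]))
    R=np.array(d['R']); v=R.T@np.append(p[0,0],1); return -R.T@np.array(d['t']),v/np.linalg.norm(v)
def onz(d,uv,z):
    o,v=ray(d,uv); return o+v*(z-o[2])/v[2]
def tri(obs):
    A=0;b=0
    for d,uv in obs:
        o,v=ray(d,uv); P=np.eye(3)-np.outer(v,v); A=A+P; b=b+P@o
    return np.linalg.solve(A,b)
def load(f): return pickle.load(open(f'pics/{f}.pkl','rb'))
E
python3 - <<'E'
from h import *
for n in('scene','top','wrist'):
    d=snap(n,n+'0'); print(n,d['R'],d['t'],d['camera_matrix'])
s=bot.read_state(); print(s['tcp_rot'],s['time_s'],bot.grip_point_offset)
E
```

```text
scene [[-0.07025999  0.99747978 -0.0098807 ]
 [ 0.62173815  0.03604354 -0.78239539]
 [-0.78006744 -0.0611143  -0.62270365]] [ 0.01408741 -0.26311729  1.58282804] [[522.62238192   0.         274.23344702]
 [  0.         522.62238192 204.31053535]
 [  0.           0.           1.        ]]
top [[-0.01060363 -0.99945182  0.03136261]
 [-0.99742331  0.00834619 -0.07125365]
 [ 0.07095283 -0.03203735 -0.99696505]] [0.00480585 0.55732298 0.98358919] [[384.31226928   0.         288.60329779]
 [  0.         384.31226928 211.47980244]
 [  0.           0.           1.        ]]
wrist [[ 0.2616824   0.96515296 -0.00144502]
 [ 0.93145428 -0.25215292  0.26232009]
 [ 0.25281464 -0.06999052 -0.96497984]] [-0.62381143 -0.03100826  0.3911456 ] [[377.25294039   0.         272.96938738]
 [  0.         377.25294039 208.11142472]
 [  0.           0.           1.        ]]
[[-9.65139933e-01  2.61733358e-01 -7.47706066e-04]
 [ 2.61734225e-01  9.65138795e-01 -1.51716195e-03]
 [ 3.24548239e-04 -1.65997385e-03 -9.99998570e-01]] 0.15 0.0187
```

View pics/scene0.png

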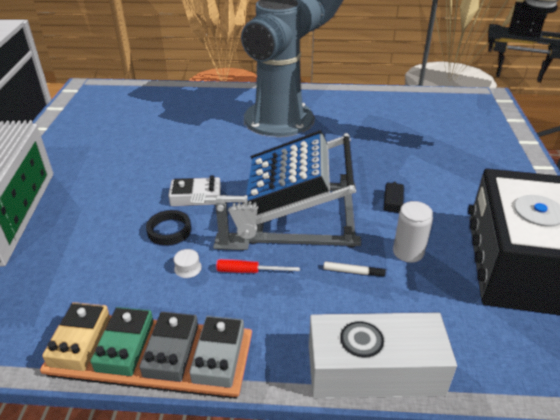

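View pics/top0.png

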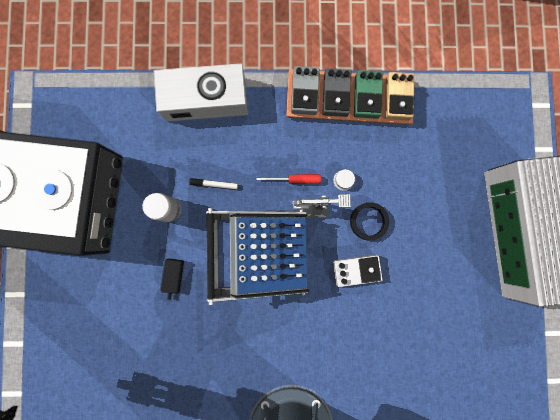

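The stand is seen in both views: pawl tab at about (345,201) in top and (203,199) in scene; the bar is at the left in top (x≈213) and upper right in scene. I'll enlarge both.

```bash
python3 - <<'E'
import cv2
a=cv2.imread('pics/scene0.png')[125:255,185:365]; cv2.imwrite('pics/c1.png',cv2.resize(a,None,fx=4.4,fy=4.4,interpolation=cv2.INTER_CUBIC))
a=cv2.imread('pics/top0.png')[165:315,190:390]; cv2.imwrite('pics/c2.png',cv2.resize(a,None,fx=4,fy=4,interpolation=cv2.INTER_CUBIC))
E
```

```text
(no output)
```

View pics/c1.png

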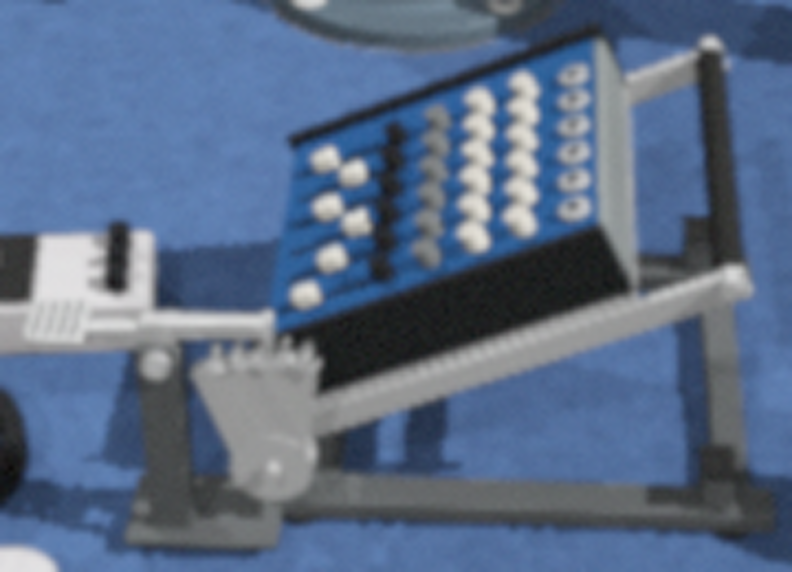

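View pics/c2.png

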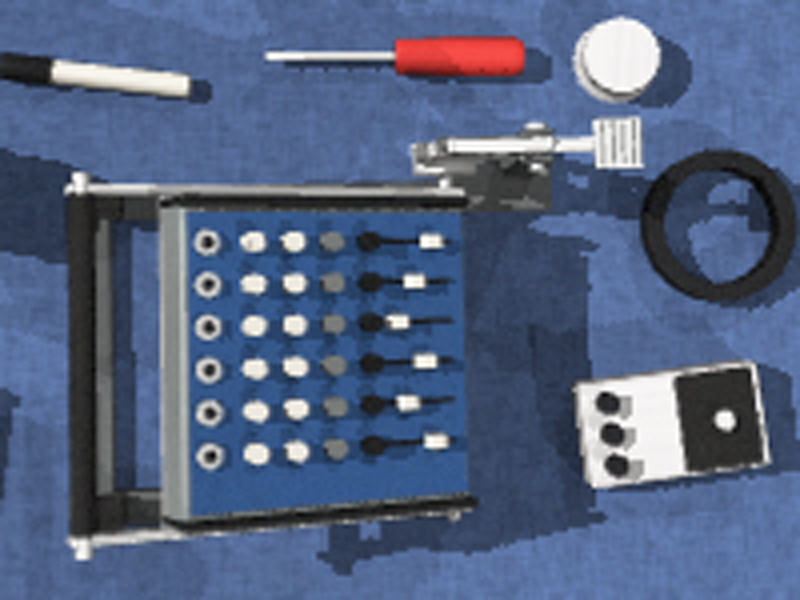

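c1: tab centre at (57,320), bar end caps (710,45) and (738,280), near hinge pin (273,468). c2: tab (618,143), bar caps (80,180) and (82,548).

```bash
python3 - <<'E'
from h import *
S=load('scene0');T=load('top0')
s=lambda x,y:(S,((x+.5)/4.4+184.5,(y+.5)/4.4+124.5)); t=lambda x,y:(T,((x+.5)/4+189.5,(y+.5)/4+164.5))
def T3(n,a,b):
    X=tri([s(*a),t(*b)]); e=[np.hypot(*(proj(d,[X])[0]-uv)) for d,uv in(s(*a),t(*b))]; print(n,X.round(4),np.round(e,2)); return X
tab=T3('tab',(57,320),(618,143)); a=T3('capnear',(738,280),(80,180)); b=T3('capfar',(710,45),(82,548))
print('tab at z=.134', onz(*s(57,320),.134),onz(*t(618,143),.134))
m=(a+b)/2; y=(b-a)/np.linalg.norm(b-a); xs=np.array([-y[1],y[0],0]); print('axis mid',m,'ydir',y, np.linalg.norm(b-a))
xs=np.array([y[1],-y[0],0]); xs*=np.sign(xs[1]); xs/=np.linalg.norm(xs)
# tilt from bar height: .05+.235 sin+.004 cos
from scipy.optimize import brentq
q=brentq(lambda q:.05+.235*np.sin(q)+.004*np.cos(q)-m[2],0,1); r=.235*np.cos(q)-.004*np.sin(q)
h=m-xs*r;h[2]=.05; print('q',q,'xs',xs,'hinge',h)
for q2 in (q,.3,.15,0): 
  ax=h+xs*(.235*np.cos(q2)-.004*np.sin(q2))+[0,0,.235*np.sin(q2)+.004*np.cos(q2)]; print(q2,ax)
for n,uv,z in(('can',(162,207),.115),('adapter',(172,278),.03),('tin',(345,180),.03),('tape',(370,222),.024)): print(n,onz(T,uv,z))
E
```

```text
tab [ 0.5743 -0.1276  0.1322] [0.39 0.34]
capnear [0.5535 0.1823 0.1529] [0.34 0.3 ]
capfar [0.3494 0.1787 0.1543] [0.41 0.44]
tab at z=.134 [ 0.57653763 -0.12776318  0.134     ] [ 0.57406255 -0.12646192  0.134     ]
axis mid [0.45145537 0.18049053 0.15361514] ydir [-0.99982    -0.01774834  0.00670505] 0.20420542944681097
q 0.43952762893471975 xs [-0.01774874  0.99984248  0.        ] hinge [ 0.45519968 -0.03043809  0.05      ]
0.43952762893471975 [0.45145537 0.18049053 0.15361514]
0.3 [0.45123599 0.19284872 0.12326859]
0.15 [0.45108617 0.20128885 0.08907305]
0 [0.45102872 0.20452489 0.054     ]
can [0.56358128 0.29938464 0.115     ]
adapter [0.39012628 0.29721542 0.03      ]
tin [ 0.63784162 -0.14845376  0.03      ]
tape [ 0.52769372 -0.21293891  0.024     ]
```

```bash
python3 - <<'E'
from h import *
from scipy.spatial.transform import Rotation as Ro
s=bot.read_state();R=np.array(s['tcp_rot']);p=np.array(s['position'])
for w in((p[0],p[1],.31),(.575,-.127,.31),(.575,-.127,.18)): print((R.T@(np.array(w)-p)).round(4))
y=np.array([.99984,.0177,0]);z=np.array([0,0,-1.]);G=np.c_[np.cross(y,z),y,z]
print(Ro.from_matrix(R.T@G).as_rotvec(degrees=True))
E
```

```text
[ 0.     -0.0001 -0.0882]
[-0.5883 -0.5967 -0.0874]
[-0.5884 -0.5964  0.0426]
[-9.35544967e-02  4.53143463e-02  7.38128145e+01]
```

Emit:
{"name": "servo_tool", "arguments": {"gripper": 1, "targets": [{"offset":[0,0,-0.04],"dr":[0,0,0]},{"offset":[0,0,-0.08],"dr":[0,0,0]},{"offset":[-0.03,-0.03,-0.088],"dr":[0,0,4]},{"offset":[-0.058,-0.059,-0.088],"dr":[0,0,8]},{"offset":[-0.086,-0.087,-0.088],"dr":[0,0,12]},{"offset":[-0.114,-0.116,-0.088],"dr":[0,0,16]},{"offset":[-0.142,-0.144,-0.088],"dr":[0,0,20]},{"offset":[-0.17,-0.173,-0.088],"dr":[0,0,24]},{"offset":[-0.198,-0.201,-0.088],"dr":[0,0,28]},{"offset":[-0.226,-0.23,-0.088],"dr":[0,0,32]},{"offset":[-0.254,-0.258,-0.088],"dr":[0,0,36]},{"offset":[-0.282,-0.286,-0.088],"dr":[0,0,40]},{"offset":[-0.31,-0.315,-0.088],"dr":[0,0,44]},{"offset":[-0.338,-0.343,-0.088],"dr":[0,0,48]},{"offset":[-0.366,-0.371,-0.088],"dr":[0,0,52]},{"offset":[-0.394,-0.4,-0.088],"dr":[0,0,56]},{"offset":[-0.422,-0.428,-0.088],"dr":[0,0,60]},{"offset":[-0.45,-0.457,-0.088],"dr":[0,0,64]},{"offset":[-0.478,-0.485,-0.088],"dr":[0,0,68]},{"offset":[-0.506,-0.513,-0.088],"dr":[0,0,72]}]}}

```text
time_s: 1.82
position: [0.518, -0.0263, 0.3104]
tcp_rot: [[-0.045, 0.999, -0.0], [0.999, 0.045, 0.0], [0.0, -0.0, -1.0]]
force: [0.8, 1.4, 0.9]
opening: 0.005
grasp_force: 0.0
```

```bash
cat > g.py <<'E'
from h import *
import sys
from scipy.spatial.transform import Rotation as Ro
s=bot.read_state();R=np.array(s['tcp_rot']);p=np.array(s['position'])
w=np.array([float(v) for v in sys.argv[1:4]]); print(s['time_s'],p.round(4),'F',np.round(s['force'],1),'off',(R.T@(w-p)).round(4))
y=np.array([.99984,.0177,0]);z=np.array([0,0,-1.]);G=np.c_[np.cross(y,z),y,z]
print(Ro.from_matrix(R.T@G).as_rotvec(degrees=True).round(2), s['opening'])
E
python3 g.py .575 -.127 .18
```

```text
1.8167 [ 0.518  -0.0263  0.3104] F [0.8 1.4 0.9] off [-0.1032  0.0524  0.1303]
[-0.02 -0.02  1.58] 0.005331101339605591
```

Emit:
{"name": "servo_tool", "arguments": {"targets": [{"offset":[-0.03,0.015,0.01],"dr":[0,0,1.6]},{"offset":[-0.06,0.03,0.03],"dr":[0,0,1.6]},{"offset":[-0.085,0.044,0.06],"dr":[0,0,1.6]},{"offset":[-0.1,0.051,0.09],"dr":[0,0,1.6]},{"offset":[-0.103,0.0525,0.115],"dr":[0,0,1.6]},{"offset":[-0.103,0.0525,0.13],"dr":[0,0,1.6]},{"offset":[-0.103,0.0525,0.13],"dr":[0,0,1.6]},{"offset":[-0.103,0.0525,0.13],"dr":[0,0,1.6]},{"offset":[-0.103,0.0525,0.13],"dr":[0,0,1.6]}]}}

```text
time_s: 2.57
position: [0.5758, -0.1247, 0.1815]
tcp_rot: [[-0.022, 1.0, 0.002], [1.0, 0.022, -0.001], [-0.001, 0.002, -1.0]]
force: [0.7, 0.8, 0.2]
opening: 0.002
grasp_force: 0.0
```

```bash
python3 g.py .575 -.127 .14; python3 - <<'E'
from h import *
snap('scene','s1')
a=cv2.imread('pics/s1.png')[60:260,140:380]; cv2.imwrite('pics/s1c.png',cv2.resize(a,None,fx=3,fy=3,interpolation=cv2.INTER_CUBIC))
E
```

```text
2.5667 [ 0.5758 -0.1247  0.1815] F [0.7 0.8 0.2] off [-0.0023 -0.0009  0.0415]
[0.09 0.04 0.23] 0.0015402533131799532
```

View pics/s1c.png

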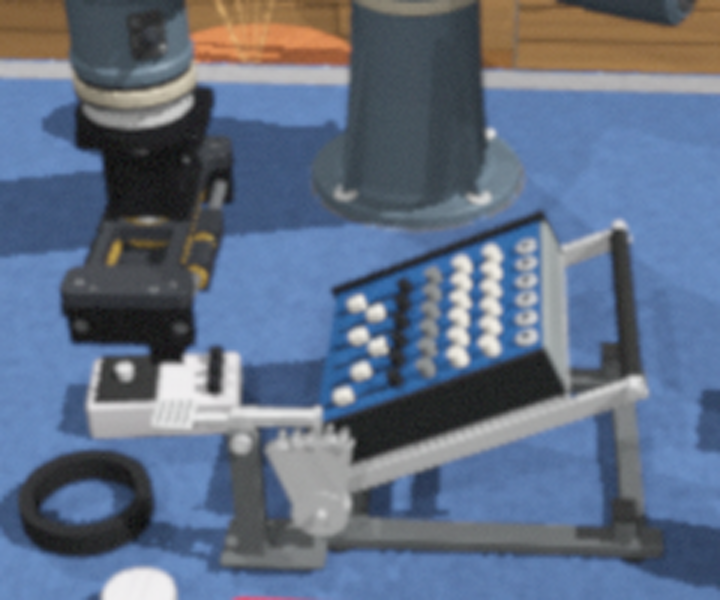

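The shut fingers, at about (165,350), are over the tab (175,412). Next I go down and start pressing.

Emit:
{"name": "servo_tool", "arguments": {"targets": [{"offset":[-0.002,-0.001,0.015],"dr":[0,0,0]},{"offset":[-0.002,-0.001,0.03],"dr":[0,0,0]},{"offset":[-0.002,-0.001,0.042],"dr":[0,0,0]},{"offset":[-0.002,-0.001,0.046],"dr":[0,0,0]},{"offset":[-0.002,-0.001,0.05],"dr":[0,0,0]},{"offset":[-0.002,-0.001,0.053],"dr":[0,0,0]},{"offset":[-0.002,-0.001,0.056],"dr":[0,0,0]},{"offset":[-0.002,-0.001,0.056],"dr":[0,0,0]}]}}

```text
time_s: 3.28
position: [0.5749, -0.1266, 0.125]
tcp_rot: [[-0.021, 1.0, 0.002], [1.0, 0.021, 0.0], [0.0, 0.002, -1.0]]
force: [-0.0, -0.4, -0.4]
opening: 0.005
grasp_force: 0.0
```

```bash
python3 - <<'E'
from h import *
snap('scene','s2'); snap('wrist','w2')
a=cv2.imread('pics/s2.png')[140:240,170:280]; b=cv2.imread('pics/w2.png')
a=cv2.resize(a,None,fx=4,fy=4,interpolation=cv2.INTER_CUBIC); b=cv2.resize(b,(350,263)); o=np.zeros((400,790,3),np.uint8); o[:,:440]=a; o[:263,440:]=b
cv2.imwrite('pics/s2c.png',o)
E
```

```text
(no output)
```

View pics/s2c.png

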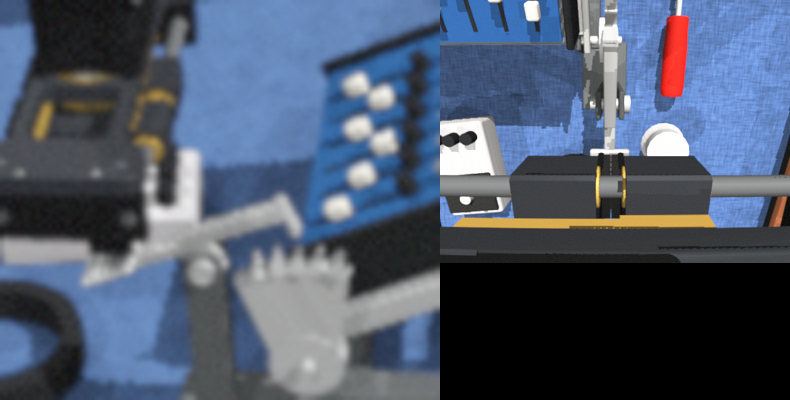

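The hook at about (285,215) is clear of the teeth and the tab has dropped away from the fingers (no force left), so the pawl snapped over. I'll retract and go over to the bar.

Emit:
{"name": "servo_tool", "arguments": {"targets": [{"offset":[0,0,-0.02],"dr":[0,0,0]},{"offset":[0,0,-0.055],"dr":[0,0,0]},{"offset":[0,0,-0.095],"dr":[0,0,0]},{"offset":[0,0,-0.135],"dr":[0,0,0]},{"offset":[0.02,-0.008,-0.16],"dr":[0,0,0]},{"offset":[0.055,-0.021,-0.165],"dr":[0,0,0]},{"offset":[0.09,-0.034,-0.165],"dr":[0,0,0]},{"offset":[0.125,-0.047,-0.165],"dr":[0,0,0]},{"offset":[0.16,-0.06,-0.165],"dr":[0,0,0]},{"offset":[0.195,-0.073,-0.165],"dr":[0,0,0]},{"offset":[0.23,-0.086,-0.165],"dr":[0,0,0]},{"offset":[0.265,-0.099,-0.165],"dr":[0,0,0]},{"offset":[0.295,-0.11,-0.165],"dr":[0,0,0]},{"offset":[0.3125,-0.117,-0.16],"dr":[0,0,0]},{"offset":[0.3125,-0.117,-0.13],"dr":[0,0,0]},{"offset":[0.3125,-0.117,-0.095],"dr":[0,0,0]},{"offset":[0.3125,-0.117,-0.065],"dr":[0,0,0]},{"offset":[0.3125,-0.117,-0.055],"dr":[0,0,0]},{"offset":[0.3125,-0.117,-0.055],"dr":[0,0,0]}]}}

```text
time_s: 4.97
position: [0.4481, 0.1834, 0.1769]
tcp_rot: [[-0.022, 1.0, -0.007], [1.0, 0.022, -0.0], [-0.0, -0.007, -1.0]]
force: [-0.8, 0.0, 0.2]
opening: 0.006
grasp_force: 0.0
```

```bash
python3 g.py .4515 .183 .164; python3 - <<'E'
from h import *
snap('scene','s3'); snap('wrist','w3')
a=cv2.imread('pics/s3.png')[100:270,180:380]; b=cv2.imread('pics/w3.png')
a=cv2.resize(a,(470,400),interpolation=cv2.INTER_CUBIC); b=cv2.resize(b,(320,240)); o=np.zeros((400,790,3),np.uint8); o[:,:470]=a; o[:240,470:]=b
cv2.imwrite('pics/s3c.png',o)
E
```

```text
4.9667 [0.4481 0.1834 0.1769] F [-0.8  0.   0.2] off [-0.0005  0.0035  0.0129]
[-0.39  0.02  0.23] 0.005688326382337087
```

View pics/s3c.png

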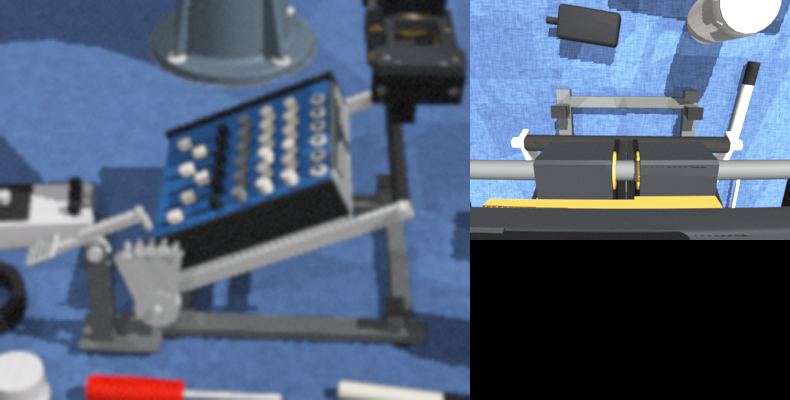

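The pawl stays free (hook up at about (145,215)) and the fingers are over mid-bar at (400,110). Now I push down along the bar's arc.

Emit:
{"name": "servo_tool", "arguments": {"targets": [{"offset":[0,0.003,0.008],"dr":[0,0,0]},{"offset":[0,0.003,0.015],"dr":[0,0,0]},{"offset":[0.003,0.003,0.022],"dr":[0,0,0]},{"offset":[0.006,0.003,0.029],"dr":[0,0,0]},{"offset":[0.008,0.003,0.036],"dr":[0,0,0]},{"offset":[0.0105,0.003,0.043],"dr":[0,0,0]},{"offset":[0.013,0.003,0.05],"dr":[0,0,0]},{"offset":[0.0145,0.003,0.057],"dr":[0,0,0]}]}}

```text
time_s: 5.73
position: [0.4546, 0.1998, 0.1229]
tcp_rot: [[-0.02, 1.0, 0.004], [1.0, 0.02, 0.003], [0.003, 0.004, -1.0]]
force: [-0.5, 4.2, 6.5]
opening: 0.004
grasp_force: 3.1
```

Emit:
{"name": "servo_tool", "arguments": {"targets": [{"offset":[0,0,0.007],"dr":[0,0,0]},{"offset":[0,0,0.014],"dr":[0,0,0]},{"offset":[0.001,0,0.021],"dr":[0,0,0]},{"offset":[0.002,0,0.028],"dr":[0,0,0]},{"offset":[0.003,0,0.035],"dr":[0,0,0]},{"offset":[0.0035,0,0.042],"dr":[0,0,0]},{"offset":[0.004,0,0.048],"dr":[0,0,0]},{"offset":[0.0045,0,0.053],"dr":[0,0,0]},{"offset":[0.005,0,0.057],"dr":[0,0,0]},{"offset":[0.005,0,0.06],"dr":[0,0,0]},{"offset":[0.005,0,0.061],"dr":[0,0,0]},{"offset":[0.005,0,0.061],"dr":[0,0,0]}]}}

```text
time_s: 6.73
position: [0.4537, 0.2031, 0.0617]
tcp_rot: [[-0.021, 1.0, 0.001], [1.0, 0.021, 0.001], [0.001, 0.001, -1.0]]
force: [1.0, 3.1, 5.2]
opening: 0.004
grasp_force: 2.3
```

Emit:
{"name": "servo_tool", "arguments": {"targets": [{"offset":[0,0,0.001],"dr":[0,0,0]},{"offset":[0,0,0.002],"dr":[0,0,0]},{"offset":[0,0,0.003],"dr":[0,0,0]},{"offset":[0,0,0.003],"dr":[0,0,0]},{"offset":[0,0,0.003],"dr":[0,0,0]},{"offset":[0,0,0.003],"dr":[0,0,0]}]}}

```text
time_s: 7.23
position: [0.4537, 0.2032, 0.0605]
tcp_rot: [[-0.021, 1.0, 0.002], [1.0, 0.021, 0.001], [0.001, 0.002, -1.0]]
force: [-2.1, 3.4, 19.8]
opening: 0.005
grasp_force: 9.8
```

The force has risen to 20 N on a solid stop, so the tray is flat. I'll take the hand away.

Emit:
{"name": "servo_tool", "arguments": {"targets": [{"offset":[0,0,-0.005],"dr":[0,0,0]},{"offset":[0,0,-0.02],"dr":[0,0,0]},{"offset":[0,0,-0.05],"dr":[0,0,0]},{"offset":[0,0,-0.09],"dr":[0,0,0]},{"offset":[0,0,-0.13],"dr":[0,0,0]},{"offset":[0,0,-0.17],"dr":[0,0,0]},{"offset":[0,0,-0.21],"dr":[0,0,0]},{"offset":[0,0,-0.22],"dr":[0,0,0]},{"offset":[0,0,-0.22],"dr":[0,0,0]},{"offset":[0,0,-0.22],"dr":[0,0,0]},{"offset":[0,0,-0.22],"dr":[0,0,0]}]}}

```text
time_s: 8.15
position: [0.4512, 0.2021, 0.2764]
tcp_rot: [[-0.021, 1.0, -0.005], [1.0, 0.021, -0.002], [-0.001, -0.005, -1.0]]
force: [0.1, -0.2, -0.8]
opening: 0.005
grasp_force: 0.0
```

```bash
python3 - <<'E'
from h import *
snap('scene','s4')
a=cv2.imread('pics/s4.png')[100:300,130:440]; cv2.imwrite('pics/s4c.png',cv2.resize(a,None,fx=2.5,fy=2.5,interpolation=cv2.INTER_CUBIC))
E
```

```text
(no output)
```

View pics/s4c.png

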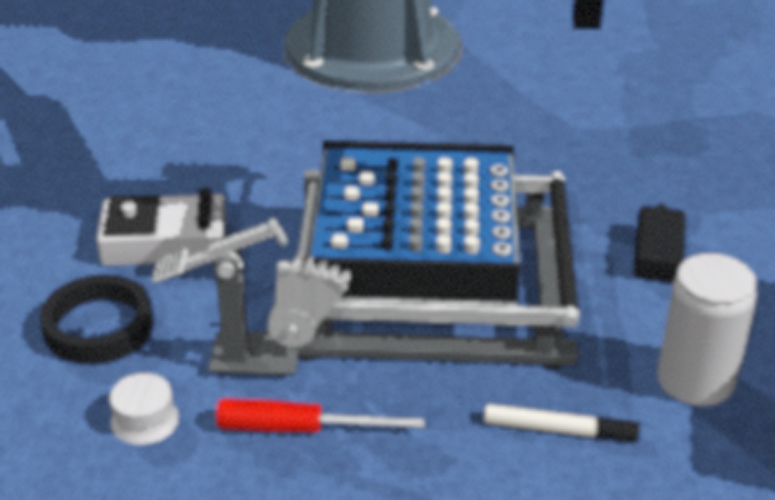

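The tray lies flat, with its bar at about (565,240). The pawl is still tipped free, hook at (278,232), and the bystanders are in place.

```bash
python3 -c "
from rig import ticket
print(ticket.hand_in())"
```

```text
the job is handed in; nothing more can be done
None
```

The job is handed in, with no verdict shown: in the last picture the tray lay flat on its stops, the pawl was tipped free, the bystanders looked unmoved and the hand was clear.

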